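# Clamp down the leak-test chamber's cover crosswise and open the air

### The job

Clamp down the cover of the leak-test chamber: turn its four clamp levers clockwise in two rounds, about a quarter turn each in the first and on to the stop in the second, in each round doing one diagonal pair of corners before the other pair, so that the plate sinks nearly level and ends flush. Only when all four are fully home, open the air cock at the side by swinging its lever in line with the pipe. Leave the loose things around the chamber where they lie.

Things in the scene. Friction and masses are not known exactly. Their poses are not given: they have to be found in the camera images.
- chamber: leak-test chamber: low grey cast box bolted to the bench, flange 172 (x) x 202 (y) mm, its top 56 mm above the bench. Origin: centre of its underside on the bench; z up, x away from the robot at yaw 0, y left. A round pressure gauge sticks 50 mm out of its near (-x) wall below flange height, an air pipe with a ball cock out of its right (-y) wall.
- cover: flat aluminium cover plate 160 (x) x 190 (y) x 10 mm with a round sight glass, floating on a springy cord seal; it cannot come off, only sink and tilt. Origin: centre of its underside, 62 mm above the bench as found (6 mm gap to the flange), 56 to 57 mm when flush. z is its upward normal. Its corners follow the clamp levers: one tightened alone tilts it.
- lever_far_left (a joint): far left clamp lever, turning about a vertical stud at x +55, y +70 mm in the chamber's frame. rad, grows CLOCKWISE seen from above: 0 loose (starts 0 to 0.25), firm stop at 3.14 = home, its corner of the cover then 6 mm lower. At value q the arm points from the stud at (135 deg - q), counted counter-clockwise from the chamber's x. Stays where left; 3 to 6 N at 45 mm turns it.
- lever_far_left_tip (a point): centre of the 17 mm ball at the end of that lever's arm, 60 mm from the stud's axis, 102 mm above the bench when loose (96 when home). The arm is a round black bar 13 mm thick; its middle, 30 mm from the axis, is 5 mm lower than the ball. The hub is 27 mm across and 31 mm high and stands on the cover's top (72 mm above the bench when loose).
- lever_near_right (a joint): near right clamp lever, turning about a vertical stud at x -55, y -70 mm in the chamber's frame. rad, grows CLOCKWISE seen from above: 0 loose (starts 0 to 0.25), firm stop at 3.14 = home, its corner of the cover then 6 mm lower. At value q the arm points from the stud at (-45 deg - q), counted counter-clockwise from the chamber's x. Stays where left; 3 to 6 N at 45 mm turns it.
- lever_near_right_tip (a point): centre of the 17 mm ball at the end of that lever's arm, 60 mm from the stud's axis, 102 mm above the bench when loose (96 when home). The arm is a round black bar 13 mm thick; its middle, 30 mm from the axis, is 5 mm lower than the ball. The hub is 27 mm across and 31 mm high and stands on the cover's top (72 mm above the bench when loose).
- lever_far_right (a joint): far right clamp lever, turning about a vertical stud at x +55, y -70 mm in the chamber's frame. rad, grows CLOCKWISE seen from above: 0 loose (starts 0 to 0.25), firm stop at 3.14 = home, its corner of the cover then 6 mm lower. At value q the arm points from the stud at (45 deg - q), counted counter-clockwise from the chamber's x. Stays where left; 3 to 6 N at 45 mm turns it.
- lever_far_right_tip (a point): centre of the 17 mm ball at the end of that lever's arm, 60 mm from the stud's axis, 102 mm above the bench when loose (96 when home). The arm is a round black bar 13 mm thick; its middle, 30 mm from the axis, is 5 mm lower than the ball. The hub is 27 mm across and 31 mm high and stands on the cover's top (72 mm above the bench when loose).
- lever_near_left (a joint): near left clamp lever, turning about a vertical stud at x -55, y +70 mm in the chamber's frame. rad, grows CLOCKWISE seen from above: 0 loose (starts 0 to 0.25), firm stop at 3.14 = home, its corner of the cover then 6 mm lower. At value q the arm points from the stud at (-135 deg - q), counted counter-clockwise from the chamber's x. Stays where left; 3 to 6 N at 45 mm turns it.
- lever_near_left_tip (a point): centre of the 17 mm ball at the end of that lever's arm, 60 mm from the stud's axis, 102 mm above the bench when loose (96 when home). The arm is a round black bar 13 mm thick; its middle, 30 mm from the axis, is 5 mm lower than the ball. The hub is 27 mm across and 31 mm high and stands on the cover's top (72 mm above the bench when loose).
- cock (a joint): lever of the ball cock, turning about a vertical stem at x 0, y -165 mm in the chamber's frame. rad, grows COUNTER-CLOCKWISE seen from above: 0 = shut (lever across the pipe, pointing to the chamber's -x, at the robot; starts 0 to 0.12), stop at 1.57 = open (in line with the pipe, pointing to the chamber's -y). Stays where left; 2 to 4 N at 60 mm turns it.
- cock_tip (a point): point in the middle of the cock lever's black sleeve's width, 85 mm from the stem's axis, 71.5 mm above the bench. The sleeve is 16 mm wide, 8 mm thick, from 36 to 92 mm from the axis. Pipe and cock body below it reach up to 43 mm; the chamber's flange (top at 56 mm) begins 64 mm from the stem to the +y side.
- bucking_bar: bare steel block 36 x 100 x 28 mm, lying loose on the bench beside the chamber, not to be disturbed. Origin: centre of its underside; its length lies along its y.
- tape_roll: roll of masking tape, 110 mm across, 25 mm high, lying loose on the bench beside the chamber, not to be disturbed. Origin: centre of its underside, its axis upright.
- marker_black: black paint marker, 132 mm long, 16 mm thick, lying loose on the bench beside the chamber, not to be disturbed. Origin: centre of its underside; its length lies along its y.
- deburr_tool: deburring tool with a 17 mm handle, 143 mm long, lying loose on the bench beside the chamber, not to be disturbed. Origin: centre of its underside; its length lies along its y.

How it is judged:
On the way, in this order (a step that is already met when the one before it is completed fails the run):
1. first round: one diagonal pair of levers is turned about a quarter turn (0.9 to 2.4 rad) while the other pair is still loose (under 0.6 rad) (((value of joint lever_far_left between 0.9 and 2.4 rad and value of joint lever_near_right between 0.9 and 2.4 rad and value of joint each of lever_far_right, lever_near_left below 0.6 rad) or (value of joint lever_far_right between 0.9 and 2.4 rad and value of joint lever_near_left between 0.9 and 2.4 rad and value of joint each of lever_far_left, lever_near_right below 0.6 rad))), for 0.2 s.
2. first round done: all four levers stand between 0.9 and 2.4 rad (value of joint lever_far_left between 0.9 and 2.4 rad and value of joint lever_near_right between 0.9 and 2.4 rad and value of joint lever_far_right between 0.9 and 2.4 rad and value of joint lever_near_left between 0.9 and 2.4 rad), for 0.2 s.
3. second round: one diagonal pair is home (over 2.8 rad) while the other pair still stands between 0.9 and 2.4 rad (((value of joint each of lever_far_left, lever_near_right above 2.8 rad and value of joint lever_far_right between 0.9 and 2.4 rad and value of joint lever_near_left between 0.9 and 2.4 rad) or (value of joint each of lever_far_right, lever_near_left above 2.8 rad and value of joint lever_far_left between 0.9 and 2.4 rad and value of joint lever_near_right between 0.9 and 2.4 rad))), for 0.2 s.
4. all four levers home (over 2.9 rad) and the cover flush (value of joint each of lever_far_left, lever_near_right, lever_far_right, lever_near_left above 2.9 rad and z of cover in the frame of chamber below 0.0575 m and angle between cover's own z axis and vertical below 0.012 rad and value of joint cock below 0.4 rad), for 0.2 s.
At the end, for the whole second after the job is handed in: All four clamp levers home (over 2.9 of 3.14 rad), the cover flush (underside under 57.5 mm above the bench: gap under 1.5 mm) and level (tilt under 0.012 rad), the cock open (over 1.4 of 1.57 rad), the four loose things within 30 mm of where they lay (value of joint each of lever_far_left, lever_near_right, lever_far_right, lever_near_left above 2.9 rad and z of cover in the frame of chamber below 0.0575 m and angle between cover's own z axis and vertical below 0.012 rad and value of joint cock above 1.4 rad and distance of each of bucking_bar, tape_roll, marker_black, deburr_tool from where it was at the start of the episode below 0.03 m); the robot touches nothing.
It fails at once if the cover tilts by more than 0.026 rad (one corner pulled down far ahead of the others, which pinches the seal) (angle between cover's own z axis and vertical above 0.026 rad).
It fails at once if the air cock is opened (over 0.4 rad) while a clamp lever is not yet home (under 2.8 rad) (value of joint cock above 0.4 rad and value of joint any of lever_far_left, lever_near_right, lever_far_right, lever_near_left below 2.8 rad).
It fails at once if a loose thing beside the chamber is pushed away by more than 30 mm (distance of any of bucking_bar, tape_roll, marker_black, deburr_tool from where it was at the start of the episode above 0.03 m).
It also fails if it takes over 67 s, if anything falls off the work surface, if the arm or the gripper's body presses on something with over 40 N, if the wrist force passes 120 N, or if a joint passes its speed limit or range.

### The arm

A 6-joint arm with a two-finger parallel gripper is mounted at the origin on the work surface; the furniture and walls round the work are solid. World frame = base frame: x ahead of the robot, y to its left, z up, the work surface at z = 0. Lengths are in m, angles in rad, forces in N, time in s.
With the tool pointing down it reaches from about 0.3 to 0.85 m from the base axis. Payload 4.2 kg.
Tool frame: the origin (TCP) lies at the very end of the fingers, on their centre line; the grasp point (between the pads) lies 19 mm behind it; z points along the fingers, y is the line along which they close (so a half turn about z gives the same grasp; the last joint's range is limited). The gripper opens to 91 mm and grips with 3 to 60 N. Pads are 32 mm wide; open, the fingers measure 118 mm over their backs; the gripper's body (76 mm by 178 mm) begins 60 mm behind the grasp point.
Start: joints at [1.205, 0.32, 1.565, -0, 1.257, -0.02], TCP at [0.195, 0.541, 0.214] pointing down, gripper open.
Joint ranges: [-3.11, 3.11], [-0.84, 2.01], [0.21, 2.61], [-1.34, 4.49], [0.05, 2.63], [-2.56, 2.56]. Speed limits (rad/s): [2.57, 2.57, 3.14, 3.14, 3.14, 3.14].

### API

Orientations are given as a unit quaternion [x, y, z, w].
In Python, from cell import robot gives the robot as it stands.
- The arm moves only by the shell command python3 -m crank 'ROWS'. ROWS is a JSON object of lists of equal length, an entry for each row: "delta_pos": the shift along the tool's x, y, z in mm, a list of three; "delta_rot": the turn, a rotation vector about the tool's x, y, z in degrees, a list of three; "gripper": the closure, from -1 (fully open) to 1 (shut). In form: {"delta_pos": [[x, y, z], ...], "delta_rot": [[wx, wy, wz], ...], "gripper": [gripper, ...]}. A call has exactly 10 rows; each row is the pose to reach, as a shift and turn from the pose commanded when the call began, along the tool's axes at that moment; what a row does not reach only later rows make up. A row lasts 1/10 s, in which the tool goes at most 50 mm and 8.59 degrees, less where a joint would pass 70% of its speed; a pose out of reach is approached as far as the arm can. A call with a gripper value outside its range is refused whole. The fingers move at their own pace and stop on an object; the grip force is fixed at half the most. Time passes only in rows, so rows that repeat a pose let the fingers close, or fill a call up. It gives the time, the measured TCP pose, the force, the opening and the grip force at its end, in the units of the state.
- robot.get_state(): the state, without advancing time (a new reading comes with each control period).
- robot.snapshot(name): name is "scene" or "top" or "wrist"; returns a dict with "pixels" (400x640x3 uint8, red, green, blue), "K" (3x3 intrinsics, pixels), "distortion" ([k1, k2, p1, p2, k3] as OpenCV has them; the pictures are not rectified), "rvec" (rotation vector, rad) and "tvec" (3), from world to camera coordinates, as OpenCV has them; the wrist camera has in their place "T_tool_cam" (4x4, takes a point from camera to tool coordinates, whose origin is the TCP and whose axes are the flange's). Camera axes: x right, y down, z forward; pixel columns grow to the right and rows downward; lengths in m; the calibration is good to about 2 mm. A picture is of the moment at which its call begins: read the wrist's pose just before it. There is no depth.
- robot.finish_job(): hands the job in; it is judged then, once.
The state is a dict: "t": time; "q": joint angles; "joint_vel": joint speeds; "effort": joint torques, N m; "tool_pos": TCP position; "eef_rot": TCP orientation; "force": force on the tool from outside, world axes, zero at the start; "ft_torque": the same for the moment, N m; "opening": opening from 0.0 (shut) to 1.0 (fully open); "grip_force": force on a finger pad.
Only numpy, scipy, OpenCV 4.12 (cv2) and the standard library are available. Lean on these libraries where they do the work, as an engineer would, in place of code of your own. Each camera call takes 0.05 s, during which the arm holds its last target. There are 200 camera calls.

## Working session

There is one attempt and no reset: what is moved stays moved. The work goes in short steps, Python scripts to look and compute and a shell command to move; the robot and the scene stay as the last step left them, time stands still between calls to the robot, and variables do not carry over. Pictures are saved under pics/ and viewed, at most 12 in all, crops included, and the job is handed in when it is done.

```bash
mkdir -p pics; cat > h.py <<'E'
import numpy as np, cv2
from cell import robot
def snap(n):
    s=robot.snapshot(n); cv2.imwrite
    return s
def ray(s,uv):
    K=np.array(s["K"]);d=np.array(s["distortion"])
    p=cv2.undistortPoints(np.array(uv,float).reshape(-1,1,2),K,d).reshape(-1,2)
    R=cv2.Rodrigues(np.array(s["rvec"],float))[0];t=np.array(s["tvec"],float).ravel()
    return -R.T@t, np.c_[p,np.ones(len(p))]@R
def on(s,uv,z):
    o,D=ray(s,uv); return o+D*((z-o[2])/D[:,2])[:,None]
def proj(s,P):
    return cv2.projectPoints(np.array(P,float).reshape(-1,1,3),np.array(s["rvec"],float),np.array(s["tvec"],float),np.array(s["K"]),np.array(s["distortion"]))[0].reshape(-1,2)
E
python3 - <<'E'
from h import *
for n in("top","scene"):
    s=snap(n); cv2.imwrite(f"pics/{n}0.png",s["pixels"][...,::-1]); print(n,s["K"],s["rvec"],s["tvec"])
print(robot.get_state())
E
```

```text
top [[426.95039165   0.         316.31814987]
 [  0.         426.95039165 208.0659484 ]
 [  0.           0.           1.        ]] [ 2.19793619 -2.15080194  0.12382331] [-0.00557452  0.56887489  0.92587131]
scene [[430.0677999    0.         317.99820251]
 [  0.         430.0677999  204.21219803]
 [  0.           0.           1.        ]] [ 1.93501617 -0.90191715  0.4936139 ] [-0.3559145   0.31339085  0.57863065]
{'t': 0.1, 'q': array([ 1.20501604e+00,  3.20223830e-01,  1.56553377e+00, -1.32850795e-05,
        1.25742912e+00, -2.00328279e-02]), 'joint_vel': array([ 2.95681601e-04, -2.59158610e-03, -1.21837843e-03,  7.11428394e-06,
        8.89862723e-04,  4.66145439e-05]), 'effort': array([ 8.98639446e-04, -4.13323331e+01, -2.32507879e+01,  7.30613130e-02,
        4.20471956e-02, -4.15980594e-05]), 'tool_pos': array([0.1947264 , 0.54054202, 0.21321578]), 'eef_rot': array([ 1.72011872e-01,  9.85094554e-01, -7.83459992e-04, -1.46600806e-04]), 'force': array([ 0.4607423 , -0.65378613, -0.0133272 ]), 'ft_torque': array([-0.01582737,  0.05067433,  0.03492682]), 'grip_force': 0.0, 'opening': 1.0005808615446357}
```

View pics/top0.png

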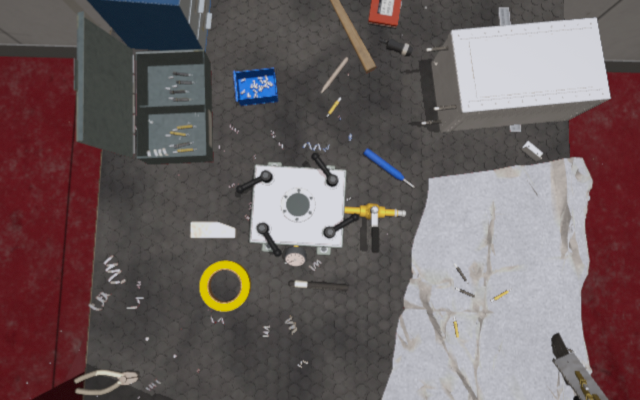

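View pics/scene0.png

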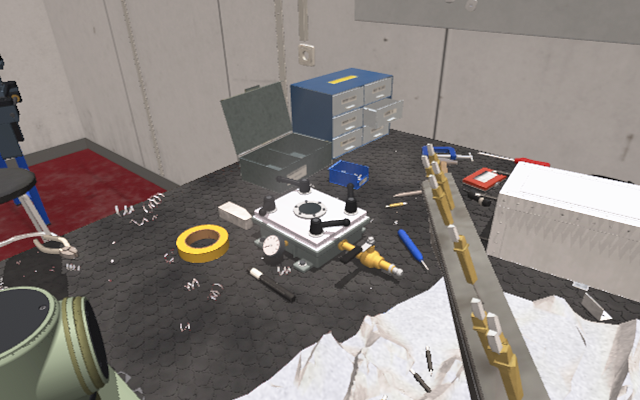

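The top picture shows the cover at about (298,205). The hubs are near (266,176), (332,180), (330,232) and (263,228), with all arms at loose angles. The cock lever runs from (375,212) to (375,250). The tape roll is at (225,286), the marker at (318,285), the deburring tool at (388,167) and the steel block at (213,230). The scene picture agrees with this layout.

```bash
cat >> h.py <<'E'
def cham():
    s=snap("top"); im=s["pixels"]; g=im.min(2).astype(np.uint8)
    m=(g>150).astype(np.uint8); m[:150]=0;m[260:]=0;m[:,:243]=0;m[:,355:]=0
    m=cv2.morphologyEx(m,cv2.MORPH_OPEN,np.ones((3,3)))
    c=max(cv2.findContours(m,0,1)[0],key=cv2.contourArea).reshape(-1,2)
    return s,on(s,c,.072)
E
python3 - <<'E'
from h import *
s,P=cham()
r=cv2.minAreaRect((P[:,:2]*1000).astype(np.float32)); print(r)
# dark ball/hub check: project studs tops and levers
im=s["pixels"].copy(); g=im.max(2)
c=np.array(r[0])/1000; 
for yaw in [np.deg2rad(a) for a in (r[2],r[2]-90)]:
    if abs(yaw)<.5: break
print("chamber",c,np.degrees(yaw))
R=np.array([[np.cos(yaw),-np.sin(yaw)],[np.sin(yaw),np.cos(yaw)]])
for n,x,y,a in(("FL",55,70,135),("NR",-55,-70,-45),("FR",55,-70,45),("NL",-55,70,-135)):
    st=c+R@np.array([x,y])/1000
    best=[]
    for q in np.arange(-.4,.7,.02):
        th=yaw+np.radians(a)-q
        uv=proj(s,[[*(st+d*np.array([np.cos(th),np.sin(th)])),.099] for d in np.arange(.02,.065,.003)])
        best.append((np.mean([g[int(round(v)),int(round(u))] for u,v in uv]),q))
    print(n,st,proj(s,[[*st,.103]])[0],min(best))
ck=c+R@np.array([0,-.165]);print("cock",ck,proj(s,[[*ck,.075],[*(ck+R@[-.085,0]),.0715]]))
# hub: dark blob
print("base px",proj(s,[[0,0,0],[.5,0,0],[.5,.2,0]]))
v=im[150:265,225:420,::-1]; cv2.imwrite("pics/crop1.png",cv2.resize(v,None,fx=4,fy=4,interpolation=2))
E
```

```text
((572.5037841796875, 46.62940979003906), (194.82571411132812, 172.3220672607422), 87.8729248046875)
chamber [0.57250378 0.04662941] -2.1270751953125
FL [0.630064  0.1145398] [265.49730671 173.97217434] (np.float64(36.53333333333333), np.float64(0.10000000000000042))
NR [ 0.51494357 -0.02128098] [329.88479826 230.83342717] (np.float64(39.53333333333333), np.float64(0.12000000000000044))
FR [ 0.62486777 -0.02536373] [332.78806157 177.99063074] (np.float64(39.86666666666667), np.float64(-0.05999999999999972))
NL [0.5201398  0.11862255] [261.72539928 226.8212965 ] (np.float64(40.2), np.float64(0.26000000000000056))
cock [ 0.56637965 -0.1182569 ] [[375.186291   208.33353347]
 [373.17490868 248.32191944]]
base px [[313.74663856 470.48636321]
 [318.47541656 239.35698561]
 [230.90289671 237.47998463]]
```

View pics/crop1.png

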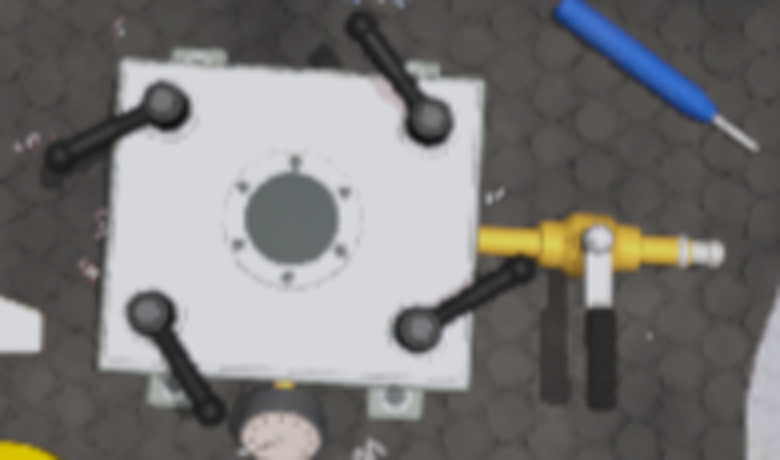

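The crop shows hub tops at crop px (166,105), (429,120), (151,313) and (418,329), and the cock stem at (598,238). The plate rectangle came out too large (172 against 160), so I'll fit the pose to the hubs.

```bash
cat >> h.py <<'E'
MOD={"FL":(55,70,135),"FR":(55,-70,45),"NL":(-55,70,-135),"NR":(-55,-70,-45)}
def fit(A,B):
    a,b=A.mean(0),B.mean(0); H=(A-a).T@(B-b); yaw=np.arctan2(H[0,1]-H[1,0],H[0,0]+H[1,1])
    R=np.array([[np.cos(yaw),-np.sin(yaw)],[np.sin(yaw),np.cos(yaw)]]); return yaw,b-R@a,R
E
python3 - <<'E'
from h import *
s=snap("top"); im=s["pixels"]
pts={"FL":(166,105),"FR":(429,120),"NL":(151,313),"NR":(418,329)}
A=np.array([MOD[k][:2] for k in pts])/1000.
g=im.max(2).astype(float); B=[]
for k,(u,v) in pts.items():
    # refine: centroid of the rounder part (brighter grey cap within dark hub) is rough; erode dark mask
    B.append(((u+.5)/4+225-.5,(v+.5)/4+150-.5))
for h in(.098,.103,.107):
    W=on(s,B,h)[:,:2]; yaw,c,R=fit(A,W); print(h,c,np.degrees(yaw),"res mm",np.round((W-c-A@R.T)*1000,1).tolist(), np.linalg.norm(W[0]-W[1]),np.linalg.norm(W[0]-W[2]))
W=on(s,B,.103)[:,:2]; yaw,c,R=fit(A,W)
tips={"FL":(60,157),"FR":(362,26),"NL":(209,411),"NR":(521,268)}
for i,(k,(u,v)) in enumerate(tips.items()):
    T=on(s,[((u+.5)/4+224.5,(v+.5)/4+149.5)],.102)[0,:2]; st=c+R@A[i]; d=T-st
    print(k,st,"len",np.linalg.norm(d),"q",(np.radians(MOD[list(pts)[i]][2])+yaw-np.arctan2(d[1],d[0])+np.pi)%(2*np.pi)-np.pi)
print("cock stem meas",on(s,[((598.5)/4+224.5,(238.5)/4+149.5)],.077)[0,:2],"pred",c+R@[0,-.165], "tip",on(s,[((600.5)/4+224.5,(408.5)/4+149.5)],.0715)[0,:2])
# cover corners crop px
for u,v in((121,58),(484,80),(470,389),(99,369)): print(on(s,[((u+.5)/4+224.5,(v+.5)/4+149.5)],.072)[0,:2])
E
```

```text
0.098 [0.57012579 0.0469313 ] -2.081584641612897 res mm [[-0.7, -1.2], [-0.3, 1.3], [0.6, -1.1], [0.4, 1.1]] 0.1374932720793482 0.10878099001918873
0.103 [0.56956563 0.04676059] -2.081584641612887 res mm [[-1.0, -1.6], [-0.6, 1.7], [0.9, -1.5], [0.7, 1.4]] 0.1367129086346256 0.10816358738698767
0.107 [0.56911751 0.04662402] -2.0815846416128925 res mm [[-1.2, -1.9], [-0.8, 2.0], [1.1, -1.8], [1.0, 1.7]] 0.13608861787884746 0.10766966528122689
FL [0.62707191 0.11471666] len 0.060001695398733804 q 0.23851760324098015
FR [ 0.62198676 -0.02519096] len 0.0612982921719946 q 0.09052610036753705
NL [0.5171445  0.11871214] len 0.05839199237915989 q 0.1565294888621236
NR [ 0.51205935 -0.02119548] len 0.06108499080916546 q 0.1714966420601769
cock stem meas [ 0.56442691 -0.11570897] pred [ 0.56357242 -0.11813053] tip [ 0.47453686 -0.11823009]
[0.65663134 0.14155046]
[ 0.64921218 -0.05424677]
[ 0.48309081 -0.04915908]
[0.48946495 0.14720263]
```

```bash
cat >> h.py <<'E'
C=np.array([.5696,.0468]); YAW=np.radians(-2.08)
RC=np.array([[np.cos(YAW),-np.sin(YAW)],[np.sin(YAW),np.cos(YAW)]])
U=lambda a:np.array([np.cos(a),np.sin(a)])
def pose():
    st=robot.get_state(); x,y,z,w=st["eef_rot"]; phx=np.arctan2(2*(x*y+z*w),1-2*(y*y+z*z))
    return np.array(st["tool_pos"]),phx
def emit(way,base=None):
    """way: list of (xyz, phi_y) ; print rows relative to each call's base"""
    p0,fx=base or pose()
    way=way+[way[-1]]*(-len(way)%10)
    for i in range(0,len(way),10):
        Rw=np.array([[np.cos(fx),np.sin(fx),0],[np.sin(fx),-np.cos(fx),0],[0,0,-1]]).T  # rows tool axes -> columns
        Rw=np.column_stack([[np.cos(fx),np.sin(fx),0],[np.sin(fx),-np.cos(fx),0],[0,0,-1]])
        D=[];W=[]
        for P,fy in way[i:i+10]:
            D.append(np.round(Rw.T@(P-p0)*1000).astype(int).tolist())
            a=(fy+np.pi/2-fx+np.pi)%(2*np.pi)-np.pi
            W.append(int(round(-np.degrees(a))))
        print("pos",str(D).replace(" ",""));print("rz",W)
        p0=p0+Rw@np.array(D[-1])/1000; fx=fx-np.radians(W[-1])
def push(k,q0,q1,n=14,z=.080,r=.040,off=0.,z0=.130):
    x,y,a=MOD[k]; S=C+RC@np.array([x,y])/1000; a=np.radians(a)+YAW
    best=min(((abs((a-(q0+q1)/2+j*np.pi/2+np.pi)%(2*np.pi)-np.pi),j) for j in range(4)))
    j=best[1]; h=(.0135 if j%2 else .016)+.0065+off
    def at(q,back=0,zz=z):
        th=a-q; fy=(th+j*np.pi/2+np.pi)%(2*np.pi)-np.pi
        return np.array([*(S+r*U(th)+(h+back)*U(th+np.pi/2)),zz]),fy
    print(k,"face","y" if j%2 else "x")
    st=at(q0,.004,z0); p,fx=pose(); 
    hi=(np.array([p[0],p[1],z0]),fx-np.pi/2)
    w=[hi]+[st]*9
    w+=[at(q0,.004,.1)]+[at(q0,.004)]
    w+=[at(q) for q in np.linspace(q0,q1,n+1)[1:]]
    w+=[at(q1)]+[at(q1,.008)]+[at(q1,.008,z0)]*2
    emit(w)
E
python3 -c "
from h import *
push('FL',-.05,1.5)"
```

```text
FL face y
pos [[0,0,83],[-505,-260,83],[-505,-260,83],[-505,-260,83],[-505,-260,83],[-505,-260,83],[-505,-260,83],[-505,-260,83],[-505,-260,83],[-505,-260,83]]
rz [0, 24, 24, 24, 24, 24, 24, 24, 24, 24]
pos [[0,0,30],[0,0,50],[2,9,50],[4,14,50],[5,19,50],[5,23,50],[5,28,50],[4,33,50],[3,38,50],[1,43,50]]
rz [0, 0, 7, 13, 19, 26, 32, 38, 45, 51]
pos [[2,4,0],[3,9,0],[4,14,0],[4,19,0],[4,24,0],[3,29,0],[3,29,0],[8,22,0],[8,22,-50],[8,22,-50]]
rz [6, 13, 19, 26, 32, 38, 38, 38, 38, 38]
```

```bash
python3 -m crank '{"delta_pos": [[-45,-23,0],[-90,-46,0],[-135,-69,0],[-180,-92,0],[-225,-116,0],[-270,-139,0],[-315,-162,0],[-360,-185,0],[-405,-208,0],[-440,-226,0]], "delta_rot": [[0,0,3],[0,0,6],[0,0,9],[0,0,12],[0,0,15],[0,0,18],[0,0,21],[0,0,24],[0,0,24],[0,0,24]], "gripper": [1,1,1,1,1,1,1,1,1,1]}'
python3 -c "
from h import *
push('FL',-.05,1.5)"
```

```text
t: 1.2
tool_pos: [0.5336, 0.1772, 0.2139]
eef_rot: [0.373, 0.928, 0.0, 0.0]
force: [1.0, 1.2, 0.2]
opening: 0.16
grip_force: 0.0
FL face y
pos [[0,0,84],[-71,-4,84],[-71,-4,84],[-71,-4,84],[-71,-4,84],[-71,-4,84],[-71,-4,84],[-71,-4,84],[-71,-4,84],[-71,-4,84]]
rz [0, 0, 0, 0, 0, 0, 0, 0, 0, 0]
pos [[0,0,30],[0,0,50],[2,9,50],[4,13,50],[5,18,50],[5,23,50],[5,28,50],[4,33,50],[3,38,50],[1,42,50]]
rz [0, 0, 7, 13, 19, 26, 32, 38, 45, 51]
pos [[2,5,0],[4,10,0],[5,14,0],[5,19,0],[5,24,0],[4,29,0],[4,29,0],[9,23,0],[9,23,-50],[9,23,-50]]
rz [6, 13, 19, 25, 32, 38, 38, 38, 38, 38]
```

```bash
python3 -m crank '{"delta_pos": [[-25,-1,0],[-50,-3,0],[-71,-4,20],[-71,-4,50],[-71,-4,84],[-71,-4,84],[-71,-4,84],[-71,-4,84],[-71,-4,84],[-71,-4,84]], "delta_rot": [[0,0,0],[0,0,0],[0,0,0],[0,0,0],[0,0,0],[0,0,0],[0,0,0],[0,0,0],[0,0,0],[0,0,0]], "gripper": [1,1,1,1,1,1,1,1,1,1]}'
python3 -m crank '{"delta_pos": [[0,0,30],[0,0,50],[2,9,50],[4,13,50],[5,18,50],[5,23,50],[5,28,50],[4,33,50],[3,38,50],[1,42,50]], "delta_rot": [[0,0,0],[0,0,0],[0,0,7],[0,0,13],[0,0,19],[0,0,26],[0,0,32],[0,0,38],[0,0,45],[0,0,51]], "gripper": [1,1,1,1,1,1,1,1,1,1]}'
python3 - <<'E'
from h import *
s=snap("top"); cv2.imwrite("pics/p1.png",s["pixels"][...,::-1])
E
```

```text
t: 2.2
tool_pos: [0.5814, 0.1275, 0.1314]
eef_rot: [0.373, 0.928, 0.001, 0.001]
force: [-0.3, -1.6, 0.7]
opening: 0.005
grip_force: 0.0
t: 3.2
tool_pos: [0.6073, 0.1591, 0.0799]
eef_rot: [0.738, 0.675, -0.001, -0.002]
force: [-4.6, 2.5, -1.7]
opening: 0.004
grip_force: 1.9
```

View pics/p1.png

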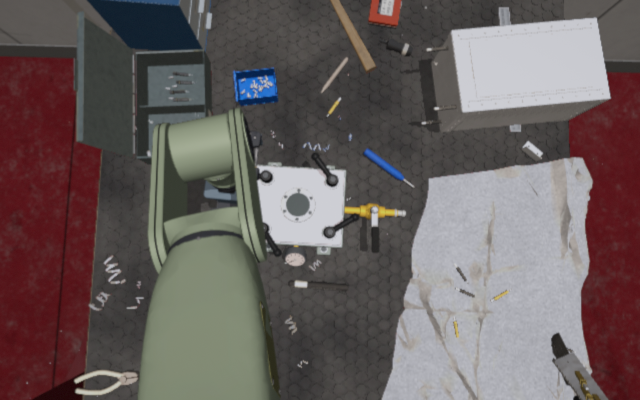

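The picture shows the gripper over the far-left lever, with its hub still at (266,176) and everything else in place. A push force of about 5 N matches the lever being turned, so I'll complete this push and plan the next.

```bash
python3 -m crank '{"delta_pos": [[2,5,0],[4,10,0],[5,14,0],[5,19,0],[5,24,0],[4,29,0],[4,29,0],[9,23,0],[9,23,-50],[9,23,-50]], "delta_rot": [[0,0,6],[0,0,13],[0,0,19],[0,0,25],[0,0,32],[0,0,38],[0,0,38],[0,0,38],[0,0,38],[0,0,38]], "gripper": [1,1,1,1,1,1,1,1,1,1]}'
python3 -c "
from h import *
push('NR',-.05,1.5)"
```

```text
t: 4.25
tool_pos: [0.6363, 0.1662, 0.1367]
eef_rot: [0.916, 0.402, 0.006, 0.001]
force: [0.3, 0.4, -0.1]
opening: 0.008
grip_force: 0.0
NR face y
pos [[0,0,7],[-199,76,7],[-199,76,7],[-199,76,7],[-199,76,7],[-199,76,7],[-199,76,7],[-199,76,7],[-199,76,7],[-199,76,7]]
rz [0, -88, -88, -88, -88, -88, -88, -88, -88, -88]
pos [[0,0,30],[0,0,50],[-2,-9,50],[-4,-13,50],[-5,-18,50],[-5,-23,50],[-5,-28,50],[-4,-33,50],[-3,-38,50],[-1,-42,50]]
rz [0, 0, 6, 12, 19, 25, 31, 38, 44, 50]
pos [[-2,-4,0],[-4,-9,0],[-5,-14,0],[-5,-19,0],[-5,-24,0],[-4,-29,0],[-4,-29,0],[-9,-23,0],[-9,-23,-50],[-9,-23,-50]]
rz [7, 13, 19, 26, 32, 38, 38, 38, 38, 38]
```

```bash
python3 - <<'E'
s=open('h.py').read()
s=s.replace("""    w=[hi]+[st]*9
""","""    d=(st[1]-hi[1]+np.pi)%(2*np.pi)-np.pi
    m=int(np.ceil(max(np.linalg.norm(st[0]-p)/.045,abs(np.degrees(d))/8,2)))
    w=[(p+(st[0]-p)*i/m,hi[1]+d*i/m) for i in range(1,m+1)]+[st]
""")
s=s.replace('w+=[at(q1)]+[at(q1,.008)]+[at(q1,.008,z0)]*2','w+=[at(q1)]+[at(q1,.008)]+[at(q1,.008,z0)]*3')
s+='''
def levers(s,z=.099):
    g=s["pixels"].max(2)
    for k,(x,y,a) in MOD.items():
        S=C+RC@np.array([x,y])/1000; b=[]
        for q in np.arange(-.2,3.5,.02):
            th=np.radians(a)+YAW-q
            uv=proj(s,[[*(S+d*U(th)),z] for d in np.arange(.02,.065,.003)])
            b.append((np.mean([g[int(round(v)),int(round(u))] for u,v in uv]),q))
        b.sort(); print(k,"q~",np.round([t[1] for t in b[:5]],2),"dark",round(b[0][0]))
'''
open('h.py','w').write(s)
E
python3 - <<'E'
from h import *
s=snap("top"); levers(s); cv2.imwrite("pics/p2.png",s["pixels"][...,::-1]);print(pose())
push('NR',-.05,1.5)
E
```

```text
FL q~ [1.28 1.26 1.24 1.3  1.32] dark 44
FR q~ [-0.   -0.02  0.02  0.18  0.04] dark 32
NL q~ [0.22 0.24 0.06 0.08 0.2 ] dark 35
NR q~ [0.24 0.08 0.26 0.06 0.22] dark 36
(array([0.63492933, 0.16583244, 0.13422896]), np.float64(0.8260998558244643))
NR face y
pos [[-16,6,0],[-33,13,1],[-49,19,1],[-66,26,1],[-82,32,2],[-99,39,2],[-115,45,2],[-132,51,3],[-148,58,3],[-165,64,4]]
rz [-7, -15, -22, -29, -37, -44, -52, -59, -66, -74]
pos [[-11,-14,0],[-22,-28,0],[-22,-28,0],[-22,-28,30],[-22,-28,50],[-26,-36,50],[-28,-40,50],[-30,-44,50],[-32,-49,50],[-33,-54,50]]
rz [-7, -14, -14, -14, -14, -8, -2, 5, 11, 17]
pos [[-2,-5,0],[-3,-9,0],[-4,-14,0],[-5,-19,0],[-4,-24,0],[-4,-29,0],[-2,-34,0],[-1,-38,0],[2,-43,0],[2,-43,0]]
rz [7, 13, 19, 26, 32, 38, 45, 51, 57, 57]
pos [[0,8,0],[0,8,-50],[0,8,-50],[0,8,-50],[0,8,-50],[0,8,-50],[0,8,-50],[0,8,-50],[0,8,-50],[0,8,-50]]
rz [0, 0, 0, 0, 0, 0, 0, 0, 0, 0]
```

```bash
python3 -m crank '{"delta_pos": [[-16,6,0],[-33,13,0],[-49,19,0],[-66,26,0],[-82,32,0],[-99,39,0],[-115,45,0],[-132,51,0],[-148,58,0],[-165,64,0]], "delta_rot": [[0,0,-7],[0,0,-15],[0,0,-22],[0,0,-29],[0,0,-37],[0,0,-44],[0,0,-52],[0,0,-59],[0,0,-66],[0,0,-74]], "gripper": [1,1,1,1,1,1,1,1,1,1]}'
python3 -m crank '{"delta_pos": [[-11,-14,0],[-22,-28,0],[-22,-28,0],[-22,-28,30],[-22,-28,50],[-26,-36,50],[-28,-40,50],[-30,-44,50],[-32,-49,50],[-33,-54,50]], "delta_rot": [[0,0,-7],[0,0,-14],[0,0,-14],[0,0,-14],[0,0,-14],[0,0,-8],[0,0,-2],[0,0,5],[0,0,11],[0,0,17]], "gripper": [1,1,1,1,1,1,1,1,1,1]}'
python3 -m crank '{"delta_pos": [[-2,-5,0],[-3,-9,0],[-4,-14,0],[-5,-19,0],[-4,-24,0],[-4,-29,0],[-2,-34,0],[-1,-38,0],[2,-43,0],[2,-43,0]], "delta_rot": [[0,0,7],[0,0,13],[0,0,19],[0,0,26],[0,0,32],[0,0,38],[0,0,45],[0,0,51],[0,0,57],[0,0,57]], "gripper": [1,1,1,1,1,1,1,1,1,1]}'
python3 -m crank '{"delta_pos": [[0,8,0],[0,8,-50],[0,8,-50],[0,8,-50],[0,8,-50],[0,8,-50],[0,8,-50],[0,8,-50],[0,8,-50],[0,8,-50]], "delta_rot": [[0,0,0],[0,0,0],[0,0,0],[0,0,0],[0,0,0],[0,0,0],[0,0,0],[0,0,0],[0,0,0],[0,0,0]], "gripper": [1,1,1,1,1,1,1,1,1,1]}'
python3 - <<'E'
from h import *
s=snap("top"); levers(s); cv2.imwrite("pics/p3.png",s["pixels"][...,::-1]);print(pose())
push('FR',-.05,1.5)
E
```

```text
t: 5.3
tool_pos: [0.5667, -0.0, 0.1295]
eef_rot: [0.488, 0.873, -0.0, -0.0]
force: [0.7, 0.3, 0.4]
opening: 0.007
grip_force: 0.0
t: 6.3
tool_pos: [0.5398, -0.0542, 0.0799]
eef_rot: [0.617, 0.787, 0.002, 0.001]
force: [3.4, 3.6, -2.6]
opening: 0.007
grip_force: 2.0
t: 7.3
tool_pos: [0.4975, -0.0634, 0.0803]
eef_rot: [0.916, 0.4, 0.001, 0.001]
force: [2.4, 0.8, -0.4]
opening: 0.005
grip_force: 0.9
t: 8.3
tool_pos: [0.5021, -0.0695, 0.1298]
eef_rot: [0.916, 0.4, -0.0, -0.0]
force: [-0.1, -0.1, -0.1]
opening: 0.002
grip_force: 0.0
FL q~ [1.3  1.32 1.34 1.28 1.5 ] dark 41
FR q~ [-0.   -0.02  0.02  0.18  0.04] dark 38
NL q~ [0.06 0.08 0.22 0.24 0.2 ] dark 36
NR q~ [2.26 2.28 2.3  2.32 2.24] dark 58
(array([ 0.50213129, -0.06952804,  0.12987186]), np.float64(0.8236875218903728))
FR face x
pos [[13,3,0],[26,5,0],[39,8,0],[52,11,0],[64,13,0],[77,16,0],[90,19,0],[103,22,0],[116,24,0],[129,27,0]]
rz [-7, -15, -22, -30, -37, -44, -52, -59, -66, -74]
pos [[1,13,0],[2,26,0],[2,26,0],[2,26,30],[2,26,50],[-6,30,50],[-10,33,50],[-14,36,50],[-19,38,50],[-24,39,50]]
rz [-7, -15, -15, -15, -15, -8, -2, 4, 11, 17]
pos [[-5,2,0],[-9,4,0],[-14,5,0],[-19,6,0],[-24,6,0],[-29,5,0],[-34,4,0],[-39,3,0],[-44,0,0],[-44,0,0]]
rz [6, 13, 19, 26, 32, 38, 45, 51, 57, 57]
pos [[8,0,0],[8,0,-50],[8,0,-50],[8,0,-50],[8,0,-50],[8,0,-50],[8,0,-50],[8,0,-50],[8,0,-50],[8,0,-50]]
rz [0, 0, 0, 0, 0, 0, 0, 0, 0, 0]
```

View pics/p3.png

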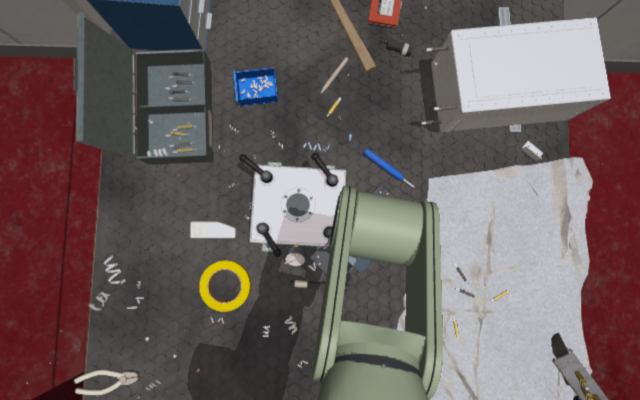

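The far-left arm now points to (243,157), which is about 84°. The near-right lever is hidden under the wrist, but the forces and path were as expected. The loose things are unmoved. Next is far right.

```bash
python3 -m crank '{"delta_pos": [[13,3,0],[26,5,0],[39,8,0],[52,11,0],[64,13,0],[77,16,0],[90,19,0],[103,22,0],[116,24,0],[129,27,0]], "delta_rot": [[0,0,-7],[0,0,-15],[0,0,-22],[0,0,-30],[0,0,-37],[0,0,-44],[0,0,-52],[0,0,-59],[0,0,-66],[0,0,-74]], "gripper": [1,1,1,1,1,1,1,1,1,1]}'
python3 - <<'E'
from h import *
s=snap("top"); levers(s);print(pose())
E
python3 -m crank '{"delta_pos": [[1,13,0],[2,26,0],[2,26,0],[2,26,30],[2,26,50],[-6,30,50],[-10,33,50],[-14,36,50],[-19,38,50],[-24,39,50]], "delta_rot": [[0,0,-7],[0,0,-15],[0,0,-15],[0,0,-15],[0,0,-15],[0,0,-8],[0,0,-2],[0,0,4],[0,0,11],[0,0,17]], "gripper": [1,1,1,1,1,1,1,1,1,1]}'
python3 -m crank '{"delta_pos": [[-5,2,0],[-9,4,0],[-14,5,0],[-19,6,0],[-24,6,0],[-29,5,0],[-34,4,0],[-39,3,0],[-44,0,0],[-44,0,0]], "delta_rot": [[0,0,6],[0,0,13],[0,0,19],[0,0,26],[0,0,32],[0,0,38],[0,0,45],[0,0,51],[0,0,57],[0,0,57]], "gripper": [1,1,1,1,1,1,1,1,1,1]}'
python3 -m crank '{"delta_pos": [[8,0,0],[8,0,-50],[8,0,-50],[8,0,-50],[8,0,-50],[8,0,-50],[8,0,-50],[8,0,-50],[8,0,-50],[8,0,-50]], "delta_rot": [[0,0,0],[0,0,0],[0,0,0],[0,0,0],[0,0,0],[0,0,0],[0,0,0],[0,0,0],[0,0,0],[0,0,0]], "gripper": [1,1,1,1,1,1,1,1,1,1]}'
python3 - <<'E'
from h import *
s=snap("top"); levers(s); cv2.imwrite("pics/p4.png",s["pixels"][...,::-1]);print(pose())
push('NL',-.05,1.5)
E
```

```text
t: 9.35
tool_pos: [0.61, 0.0072, 0.1299]
eef_rot: [0.489, 0.873, -0.0, -0.0]
force: [0.9, -0.4, -0.3]
opening: 0.004
grip_force: 0.0
FL q~ [1.32 1.3  1.34 1.5  1.52] dark 31
FR q~ [1.66 1.64 1.68 1.62 1.7 ] dark 74
NL q~ [2.5  2.48 2.46 2.4  2.42] dark 71
NR q~ [0.18 3.06 0.16 0.2  0.14] dark 105
(array([0.61195975, 0.0081553 , 0.12989123]), np.float64(2.125009979639641))
t: 10.4
tool_pos: [0.6533, 0.0072, 0.0788]
eef_rot: [0.618, 0.786, -0.0, -0.002]
force: [-0.3, 3.4, -2.6]
opening: 0.005
grip_force: 2.1
t: 11.4
tool_pos: [0.6658, -0.0358, 0.0794]
eef_rot: [0.918, 0.397, 0.0, -0.001]
force: [2.5, 4.8, -2.5]
opening: 0.004
grip_force: 2.1
t: 12.4
tool_pos: [0.6716, -0.0304, 0.1298]
eef_rot: [0.916, 0.4, -0.0, -0.0]
force: [-0.1, -0.6, -0.2]
opening: 0.006
grip_force: 0.0
FL q~ [1.3  1.32 1.34 1.28 1.5 ] dark 36
FR q~ [0.38 1.46 0.34 0.32 1.44] dark 73
NL q~ [0.06 0.08 0.22 0.1  0.2 ] dark 24
NR q~ [3.48 3.46 3.44 3.42 3.4 ] dark 141
(array([ 0.67161806, -0.03039174,  0.12980613]), np.float64(0.8235564702060862))
NL face x
pos [[-3,-16,0],[-6,-32,0],[-9,-47,0],[-12,-63,0],[-15,-79,0],[-18,-95,0],[-21,-110,0],[-24,-126,0],[-27,-142,0],[-30,-158,0]]
rz [-7, -15, -22, -30, -37, -44, -52, -59, -66, -74]
pos [[14,-7,0],[28,-15,0],[28,-15,0],[28,-15,30],[28,-15,50],[36,-19,50],[40,-22,50],[45,-24,50],[49,-26,50],[54,-27,50]]
rz [-7, -15, -15, -15, -15, -8, -2, 4, 11, 17]
pos [[5,-3,0],[9,-4,0],[14,-6,0],[19,-6,0],[25,-6,0],[30,-6,0],[35,-5,0],[39,-3,0],[44,-1,0],[44,-1,0]]
rz [6, 13, 19, 25, 32, 38, 45, 51, 57, 57]
pos [[-8,0,0],[-8,0,-50],[-8,0,-50],[-8,0,-50],[-8,0,-50],[-8,0,-50],[-8,0,-50],[-8,0,-50],[-8,0,-50],[-8,0,-50]]
rz [0, 0, 0, 0, 0, 0, 0, 0, 0, 0]
```

```bash
python3 -m crank '{"delta_pos": [[-3,-16,0],[-6,-32,0],[-9,-47,0],[-12,-63,0],[-15,-79,0],[-18,-95,0],[-21,-110,0],[-24,-126,0],[-27,-142,0],[-30,-158,0]], "delta_rot": [[0,0,-7],[0,0,-15],[0,0,-22],[0,0,-30],[0,0,-37],[0,0,-44],[0,0,-52],[0,0,-59],[0,0,-66],[0,0,-74]], "gripper": [1,1,1,1,1,1,1,1,1,1]}'
python3 -m crank '{"delta_pos": [[14,-7,0],[28,-15,0],[28,-15,0],[28,-15,30],[28,-15,50],[36,-19,50],[40,-22,50],[45,-24,50],[49,-26,50],[54,-27,50]], "delta_rot": [[0,0,-7],[0,0,-15],[0,0,-15],[0,0,-15],[0,0,-15],[0,0,-8],[0,0,-2],[0,0,4],[0,0,11],[0,0,17]], "gripper": [1,1,1,1,1,1,1,1,1,1]}'
python3 -m crank '{"delta_pos": [[5,-3,0],[9,-4,0],[14,-6,0],[19,-6,0],[25,-6,0],[30,-6,0],[35,-5,0],[39,-3,0],[44,-1,0],[44,-1,0]], "delta_rot": [[0,0,6],[0,0,13],[0,0,19],[0,0,25],[0,0,32],[0,0,38],[0,0,45],[0,0,51],[0,0,57],[0,0,57]], "gripper": [1,1,1,1,1,1,1,1,1,1]}'
python3 -m crank '{"delta_pos": [[-8,0,0],[-8,0,-50],[-8,0,-50],[-8,0,-50],[-8,0,-50],[-8,0,-50],[-8,0,-50],[-8,0,-50],[-8,0,-50],[-8,0,-50]], "delta_rot": [[0,0,0],[0,0,0],[0,0,0],[0,0,0],[0,0,0],[0,0,0],[0,0,0],[0,0,0],[0,0,0],[0,0,0]], "gripper": [1,1,1,1,1,1,1,1,1,1]}'
python3 - <<'E'
from h import *
s=snap("top"); levers(s,.097); cv2.imwrite("pics/p5.png",s["pixels"][...,::-1])
v=s["pixels"][140:270,215:425,::-1]; cv2.imwrite("pics/p5c.png",cv2.resize(v,None,fx=3.8,fy=3.8,interpolation=2))
push('FL',1.25,3.16)
E
```

```text
t: 13.45
tool_pos: [0.5348, 0.0553, 0.1301]
eef_rot: [0.489, 0.872, 0.0, 0.0]
force: [-0.4, 0.1, 0.2]
opening: 0.006
grip_force: 0.0
t: 14.45
tool_pos: [0.485, 0.0855, 0.0794]
eef_rot: [0.617, 0.787, -0.001, 0.001]
force: [1.6, -5.3, -3.5]
opening: 0.008
grip_force: 2.6
t: 15.45
tool_pos: [0.4723, 0.129, 0.0794]
eef_rot: [0.917, 0.399, -0.001, 0.0]
force: [-0.9, -1.0, -2.3]
opening: 0.004
grip_force: 1.2
t: 16.45
tool_pos: [0.4671, 0.1238, 0.1298]
eef_rot: [0.916, 0.4, -0.0, -0.0]
force: [0.6, -0.1, -0.7]
opening: 0.003
grip_force: 0.0
FL q~ [1.32 1.3  1.34 1.28 1.5 ] dark 39
FR q~ [1.64 1.62 1.66 1.44 1.6 ] dark 40
NL q~ [0.4  0.38 0.42 0.36 0.44] dark 27
NR q~ [1.62 1.64 1.6  1.44 1.58] dark 37
FL face x
pos [[10,6,0],[19,13,0],[29,19,0],[38,25,0],[48,31,0],[58,38,0],[67,44,0],[77,50,0],[86,57,0],[96,63,0]]
rz [-7, -15, -22, -30, -37, -45, -52, -59, -67, -74]
pos [[-3,11,0],[-7,22,0],[-10,33,0],[-14,44,0],[-14,44,0],[-14,44,30],[-14,44,50],[-21,51,50],[-25,56,50],[-30,60,50]]
rz [-8, -15, -23, -30, -30, -30, -30, -22, -14, -7]
pos [[-5,2,0],[-11,4,0],[-17,5,0],[-24,6,0],[-30,5,0],[-36,3,0],[-42,1,0],[-47,-2,0],[-52,-6,0],[-56,-10,0]]
rz [8, 16, 24, 32, 39, 47, 55, 63, 71, 79]
pos [[-6,3,0],[-6,3,0],[2,4,0],[2,4,-50],[2,4,-50],[2,4,-50],[2,4,-50],[2,4,-50],[2,4,-50],[2,4,-50]]
rz [7, 7, 7, 7, 7, 7, 7, 7, 7, 7]
```

View pics/p5c.png

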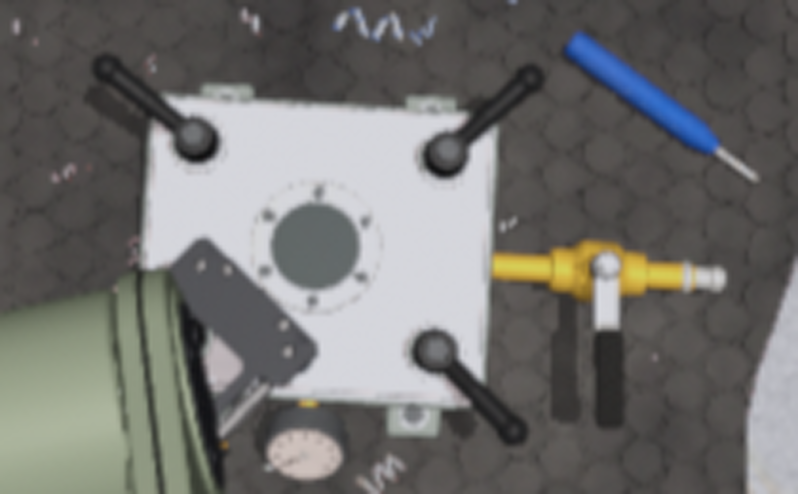

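All three visible levers stand at about 82–88°, and near left was pushed along the same path. The loose things are undisturbed. Round two starts with far left, commanded slightly past the stop.

```bash
python3 -m crank '{"delta_pos": [[10,6,0],[19,13,0],[29,19,0],[38,25,0],[48,31,0],[58,38,0],[67,44,0],[77,50,0],[86,57,0],[96,63,0]], "delta_rot": [[0,0,-7],[0,0,-15],[0,0,-22],[0,0,-30],[0,0,-37],[0,0,-45],[0,0,-52],[0,0,-59],[0,0,-67],[0,0,-74]], "gripper": [1,1,1,1,1,1,1,1,1,1]}'
python3 -m crank '{"delta_pos": [[-3,11,0],[-7,22,0],[-10,33,0],[-14,44,0],[-14,44,0],[-14,44,30],[-14,44,50],[-21,51,50],[-25,56,50],[-30,60,50]], "delta_rot": [[0,0,-8],[0,0,-15],[0,0,-23],[0,0,-30],[0,0,-30],[0,0,-30],[0,0,-30],[0,0,-22],[0,0,-14],[0,0,-7]], "gripper": [1,1,1,1,1,1,1,1,1,1]}'
python3 -m crank '{"delta_pos": [[-5,2,0],[-11,4,0],[-17,5,0],[-24,6,0],[-30,5,0],[-36,3,0],[-42,1,0],[-47,-2,0],[-52,-6,0],[-56,-10,0]], "delta_rot": [[0,0,8],[0,0,16],[0,0,24],[0,0,32],[0,0,39],[0,0,47],[0,0,55],[0,0,63],[0,0,71],[0,0,79]], "gripper": [1,1,1,1,1,1,1,1,1,1]}'
python3 -m crank '{"delta_pos": [[-6,3,0],[-8,3,0],[-8,3,0],[2,4,0],[2,4,-50],[2,4,-50],[2,4,-50],[2,4,-50],[2,4,-50],[2,4,-50]], "delta_rot": [[0,0,7],[0,0,7],[0,0,7],[0,0,7],[0,0,7],[0,0,7],[0,0,7],[0,0,7],[0,0,7],[0,0,7]], "gripper": [1,1,1,1,1,1,1,1,1,1]}'
python3 - <<'E'
from h import *
s=snap("top"); levers(s,.095); print(pose())
push('NR',1.25,3.18)
E
```

```text
t: 17.5
tool_pos: [0.579, 0.1514, 0.1298]
eef_rot: [0.489, 0.872, -0.0, -0.0]
force: [-0.4, -0.4, -0.5]
opening: 0.009
grip_force: 0.0
t: 18.5
tool_pos: [0.6423, 0.1575, 0.0783]
eef_rot: [0.441, 0.898, -0.001, -0.003]
force: [-3.5, 3.4, -4.1]
opening: 0.001
grip_force: 2.5
t: 19.5
tool_pos: [0.673, 0.1085, 0.0792]
eef_rot: [0.911, 0.412, 0.002, -0.001]
force: [4.8, 4.7, -5.5]
opening: 0.006
grip_force: 3.4
t: 20.5
tool_pos: [0.6758, 0.1053, 0.1288]
eef_rot: [0.933, 0.36, -0.001, -0.0]
force: [0.1, 0.3, 0.3]
opening: 0.01
grip_force: 0.0
FL q~ [0.2  0.22 0.24 0.18 0.16] dark 82
FR q~ [1.64 1.62 1.46 1.66 1.44] dark 35
NL q~ [-0.18 -0.2  -0.16 -0.14 -0.12] dark 144
NR q~ [1.62 1.6  1.64 1.44 1.42] dark 32
(array([0.67599498, 0.10528293, 0.12898247]), np.float64(0.7359419565498458))
NR face x
pos [[-17,2,0],[-34,3,0],[-50,5,0],[-67,6,0],[-84,8,0],[-101,9,0],[-118,11,-1],[-135,12,-1],[-151,14,-1],[-168,16,-1]]
rz [-8, -16, -23, -31, -39, -47, -55, -62, -70, -78]
pos [[-5,-16,0],[-10,-33,0],[-15,-49,0],[-20,-65,0],[-20,-65,0],[-20,-65,30],[-20,-65,50],[-13,-72,50],[-9,-77,50],[-4,-81,50]]
rz [-8, -16, -23, -31, -31, -31, -31, -23, -15, -7]
pos [[6,-3,0],[12,-5,0],[18,-6,0],[24,-6,0],[31,-5,0],[37,-4,0],[43,-2,0],[48,2,0],[53,5,0],[58,10,0]]
rz [7, 15, 23, 31, 39, 47, 55, 63, 71, 79]
pos [[5,-2,0],[5,-2,0],[-2,-4,0],[-2,-4,-50],[-2,-4,-50],[-2,-4,-50],[-2,-4,-50],[-2,-4,-50],[-2,-4,-50],[-2,-4,-50]]
rz [7, 7, 7, 7, 7, 7, 7, 7, 7, 7]
```

```bash
python3 -m crank '{"delta_pos": [[-17,2,0],[-34,3,0],[-50,5,0],[-67,6,0],[-84,8,0],[-101,9,0],[-118,11,-1],[-135,12,-1],[-151,14,-1],[-168,16,-1]], "delta_rot": [[0,0,-8],[0,0,-16],[0,0,-23],[0,0,-31],[0,0,-39],[0,0,-47],[0,0,-55],[0,0,-62],[0,0,-70],[0,0,-78]], "gripper": [1,1,1,1,1,1,1,1,1,1]}'
python3 -m crank '{"delta_pos": [[-5,-16,0],[-10,-33,0],[-15,-49,0],[-20,-65,0],[-20,-65,0],[-20,-65,30],[-20,-65,50],[-13,-72,50],[-9,-77,50],[-4,-81,50]], "delta_rot": [[0,0,-8],[0,0,-16],[0,0,-23],[0,0,-31],[0,0,-31],[0,0,-31],[0,0,-31],[0,0,-23],[0,0,-15],[0,0,-7]], "gripper": [1,1,1,1,1,1,1,1,1,1]}'
python3 - <<'E'
from h import *
s=snap("top"); levers(s,.093); cv2.imwrite("pics/p6.png",s["pixels"][...,::-1])
E
python3 -m crank '{"delta_pos": [[6,-3,0],[12,-5,0],[18,-6,0],[24,-6,0],[31,-5,0],[37,-4,0],[43,-2,0],[48,2,0],[53,5,0],[58,10,0]], "delta_rot": [[0,0,7],[0,0,15],[0,0,23],[0,0,31],[0,0,39],[0,0,47],[0,0,55],[0,0,63],[0,0,71],[0,0,79]], "gripper": [1,1,1,1,1,1,1,1,1,1]}'
python3 -m crank '{"delta_pos": [[6,-2,0],[8,-2,0],[8,-2,0],[8,-2,0],[8,-2,0],[8,-2,0],[8,-2,0],[8,-2,0],[8,-2,0],[8,-2,0]], "delta_rot": [[0,0,7],[0,0,7],[0,0,7],[0,0,7],[0,0,7],[0,0,7],[0,0,7],[0,0,7],[0,0,7],[0,0,7]], "gripper": [1,1,1,1,1,1,1,1,1,1]}'
python3 - <<'E'
from h import *
p,fx=pose();x,y,a=MOD["NR"];S=C+RC@np.array([x,y])/1000;v=p[:2]-S
print(p,np.degrees(fx),"r,ang",np.linalg.norm(v)*1000,np.degrees(np.arctan2(v[1],v[0])))
s=snap("top"); levers(s,.093)
E
```

```text
t: 21.55
tool_pos: [0.5621, -0.0197, 0.1306]
eef_rot: [0.496, 0.868, -0.0, -0.0]
force: [-1.1, -0.3, 0.3]
opening: 0.005
grip_force: 0.0
t: 22.55
tool_pos: [0.4972, -0.0646, 0.0807]
eef_rot: [0.448, 0.894, -0.0, 0.003]
force: [3.4, -5.3, -4.8]
opening: 0.006
grip_force: 3.5
FL q~ [3.2  3.18 3.22 3.16 3.02] dark 39
FR q~ [1.62 1.64 1.46 1.44 1.6 ] dark 41
NL q~ [1.46 1.44 1.66 1.64 1.62] dark 40
NR q~ [2.48 2.5  2.46 2.52 2.54] dark 67
t: 23.6
tool_pos: [0.4673, -0.0123, 0.0804]
eef_rot: [0.914, 0.405, -0.001, 0.001]
force: [-0.5, -8.0, -2.2]
opening: 0.003
grip_force: 3.2
t: 24.6
tool_pos: [0.4684, -0.0069, 0.0801]
eef_rot: [0.936, 0.352, -0.005, 0.002]
force: [-5.5, -13.7, 2.3]
opening: 0.004
grip_force: 7.2
[ 0.46842685 -0.00687075  0.08007344] 41.260047321040794 r,ang 45.94643581083338 161.8836895817317
FL q~ [3.2  3.18 3.22 3.16 3.02] dark 39
FR q~ [1.64 1.62 1.46 1.44 1.6 ] dark 40
NL q~ [1.46 1.44 1.66 1.64 1.62] dark 39
NR q~ [-0.2   0.04 -0.18  0.16 -0.  ] dark 91
```

View pics/p6.png

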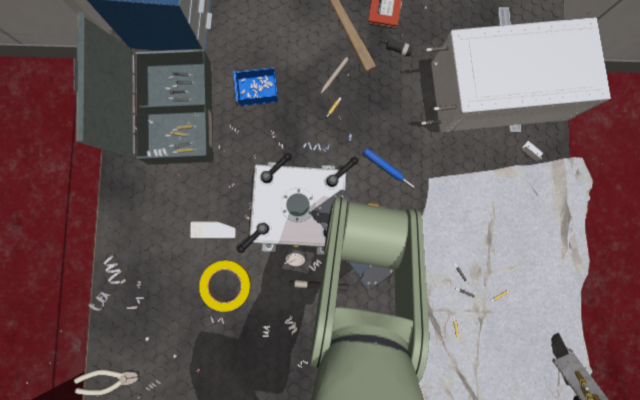

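Far left is home, with its arm pointing to (289,156). Near left and far right are still at about a quarter turn. Near right is now against its stop at about 15 N, so I'll back off and plan far right.

```bash
python3 -m crank '{"delta_pos": [[-10,-2,0],[-10,-2,-30],[-10,-2,-50],[-10,-2,-50],[-10,-2,-50],[-10,-2,-50],[-10,-2,-50],[-10,-2,-50],[-10,-2,-50],[-10,-2,-50]], "delta_rot": [[0,0,0],[0,0,0],[0,0,0],[0,0,0],[0,0,0],[0,0,0],[0,0,0],[0,0,0],[0,0,0],[0,0,0]], "gripper": [1,1,1,1,1,1,1,1,1,1]}'
python3 - <<'E'
from h import *
s=snap("top"); levers(s,.093)
push('FR',1.25,3.22)
E
```

```text
t: 25.65
tool_pos: [0.4626, -0.0089, 0.1307]
eef_rot: [0.936, 0.352, -0.0, -0.0]
force: [-0.7, -0.0, 0.3]
opening: 0.004
grip_force: 0.0
FL q~ [3.2  3.18 3.22 3.16 3.02] dark 38
FR q~ [1.62 1.64 1.44 1.46 1.6 ] dark 40
NL q~ [1.44 1.46 1.66 1.42 1.64] dark 36
NR q~ [0.12 0.14 0.16 0.1  0.08] dark 88
FR face y
pos [[10,10,0],[21,21,0],[31,31,0],[42,42,0],[52,52,0],[62,63,0],[73,73,0],[83,84,0],[94,94,0],[104,105,1]]
rz [-8, -16, -24, -31, -39, -47, -55, -63, -71, -79]
pos [[-8,12,0],[-16,24,0],[-24,37,0],[-33,49,0],[-33,49,0],[-33,49,30],[-33,49,50],[-40,42,50],[-44,37,50],[-48,32,50]]
rz [-8, -15, -23, -31, -31, -31, -31, -23, -15, -7]
pos [[-3,-6,0],[-4,-12,0],[-5,-18,0],[-5,-24,0],[-4,-30,0],[-2,-36,0],[1,-42,0],[5,-47,0],[9,-52,0],[14,-56,0]]
rz [8, 16, 24, 32, 40, 48, 57, 65, 73, 81]
pos [[-3,-5,0],[-3,-5,0],[-4,3,0],[-4,3,-50],[-4,3,-50],[-4,3,-50],[-4,3,-50],[-4,3,-50],[-4,3,-50],[-4,3,-50]]
rz [8, 8, 8, 8, 8, 8, 8, 8, 8, 8]
```

```bash
python3 -m crank '{"delta_pos": [[10,10,0],[21,21,0],[31,31,0],[42,42,0],[52,52,0],[62,63,0],[73,73,0],[83,84,0],[94,94,0],[104,105,0]], "delta_rot": [[0,0,-8],[0,0,-16],[0,0,-24],[0,0,-31],[0,0,-39],[0,0,-47],[0,0,-55],[0,0,-63],[0,0,-71],[0,0,-79]], "gripper": [1,1,1,1,1,1,1,1,1,1]}'
python3 - <<'E'
from h import *
s=snap("top"); levers(s,.093)
s2=snap("scene"); cv2.imwrite("pics/s1.png",cv2.resize(s2["pixels"][160:290,210:410,::-1],None,fx=4,fy=4,interpolation=2))
E
```

```text
t: 26.7
tool_pos: [0.6107, -0.0194, 0.1308]
eef_rot: [0.496, 0.868, 0.0, -0.0]
force: [0.5, 0.0, -0.6]
opening: 0.003
grip_force: 0.0
FL q~ [3.18 3.2  3.16 3.14 3.02] dark 25
FR q~ [2.   1.98 1.96 2.02 3.14] dark 68
NL q~ [1.44 1.46 1.42 1.66 1.64] dark 29
NR q~ [-0.    3.   -0.04 -0.02  1.6 ] dark 103
```

View pics/s1.png

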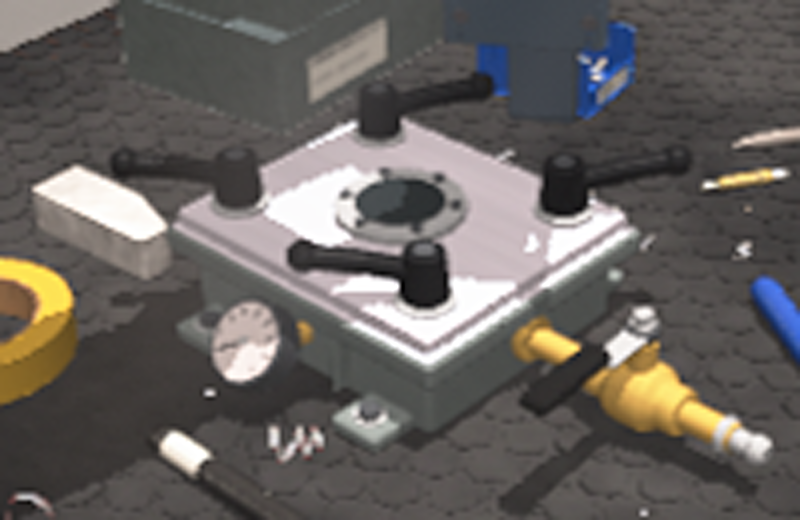

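The scene crop shows the near-right arm from its hub at (425,255) to its tip at (300,255). I'll check its angle before pushing the other pair.

```bash
python3 - <<'E'
from h import *
s=snap("scene")
for k,(u,v),z in(("NR",(300,255),.096),("FL",(483,84),.096),("FR",(680,158),.099),("NL",(124,163),.099)):
    x,y,a=MOD[k];S=C+RC@np.array([x,y])/1000
    T=on(s,[((u+.5)/4+209.5,(v+.5)/4+159.5)],z)[0,:2];d=T-S
    print(k,"len",np.linalg.norm(d),"q",(np.radians(a)+YAW-np.arctan2(d[1],d[0]))%(2*np.pi))
E
```

```text
NR len 0.05802323731810062 q 3.1662005039974415
FL len 0.06538487702972769 q 3.089367659288955
FR len 0.06551577855642983 q 1.5535909359952242
NL len 0.056523484736498104 q 1.5147648593762497
```

Near right and far left are home, at about 3.1 with the length check satisfied. Far right and near left are at about 1.5. Pushing far right home.

```bash
python3 -m crank '{"delta_pos": [[-8,12,0],[-16,24,0],[-24,37,0],[-33,49,0],[-33,49,0],[-33,49,30],[-33,49,50],[-40,42,50],[-44,37,50],[-48,32,50]], "delta_rot": [[0,0,-8],[0,0,-15],[0,0,-23],[0,0,-31],[0,0,-31],[0,0,-31],[0,0,-31],[0,0,-23],[0,0,-15],[0,0,-7]], "gripper": [1,1,1,1,1,1,1,1,1,1]}'
python3 -m crank '{"delta_pos": [[-3,-6,0],[-4,-12,0],[-5,-18,0],[-5,-24,0],[-4,-30,0],[-2,-36,0],[1,-42,0],[5,-47,0],[9,-52,0],[14,-56,0]], "delta_rot": [[0,0,8],[0,0,16],[0,0,24],[0,0,32],[0,0,40],[0,0,48],[0,0,56],[0,0,64],[0,0,72],[0,0,80]], "gripper": [1,1,1,1,1,1,1,1,1,1]}'
python3 -m crank '{"delta_pos": [[-3,-5,0],[-3,-7,0],[-3,-7,0],[-3,-7,0],[-4,3,0],[-4,3,-25],[-4,3,-50],[-4,3,-50],[-4,3,-50],[-4,3,-50]], "delta_rot": [[0,0,8],[0,0,8],[0,0,8],[0,0,8],[0,0,8],[0,0,8],[0,0,8],[0,0,8],[0,0,8],[0,0,8]], "gripper": [1,1,1,1,1,1,1,1,1,1]}'
python3 - <<'E'
from h import *
s=snap("top"); levers(s,.093);print(pose())
push('NL',1.25,3.22)
E
```

```text
t: 27.85
tool_pos: [0.6604, -0.0442, 0.0806]
eef_rot: [0.45, 0.893, 0.001, -0.001]
force: [2.0, 3.5, 0.1]
opening: 0.005
grip_force: 1.6
t: 28.85
tool_pos: [0.6095, -0.0669, 0.0815]
eef_rot: [0.919, 0.395, 0.002, 0.001]
force: [5.0, 0.6, -1.3]
opening: 0.004
grip_force: 2.1
t: 29.85
tool_pos: [0.6068, -0.0723, 0.1298]
eef_rot: [0.942, 0.335, -0.001, -0.001]
force: [0.3, 0.4, -0.3]
opening: 0.006
grip_force: 0.0
FL q~ [3.2  3.18 3.22 3.16 3.02] dark 38
FR q~ [0.82 0.84 0.86 0.92 0.9 ] dark 66
NL q~ [1.46 1.44 1.66 1.64 1.62] dark 38
NR q~ [3.12 3.1  3.14 3.24 3.08] dark 26
(array([ 0.60691308, -0.07233199,  0.12962024]), np.float64(0.6827984221289831))
NL face y
pos [[1,-16,0],[2,-31,0],[3,-47,0],[4,-62,0],[5,-78,0],[5,-93,0],[6,-109,0],[7,-124,0],[8,-140,0],[9,-155,0]]
rz [-7, -15, -22, -30, -37, -45, -52, -60, -67, -75]
pos [[15,-3,0],[31,-6,0],[46,-9,0],[61,-13,0],[76,-16,0],[76,-16,0],[76,-16,30],[76,-16,50],[84,-9,50],[89,-5,50]]
rz [-7, -15, -22, -30, -37, -37, -37, -37, -29, -21]
pos [[3,5,0],[4,12,0],[5,18,0],[5,24,0],[4,30,0],[2,36,0],[-1,42,0],[-4,47,0],[-9,52,0],[-13,56,0]]
rz [8, 16, 24, 32, 40, 48, 56, 64, 73, 81]
pos [[2,6,0],[4,12,0],[4,12,0],[6,5,0],[6,5,-50],[6,5,-50],[6,5,-50],[6,5,-50],[6,5,-50],[6,5,-50]]
rz [8, 16, 16, 16, 16, 16, 16, 16, 16, 16]
```

```bash
python3 -m crank '{"delta_pos": [[1,-16,0],[2,-31,0],[3,-47,0],[4,-62,0],[5,-78,0],[5,-93,0],[6,-109,0],[7,-124,0],[8,-140,0],[9,-155,0]], "delta_rot": [[0,0,-7],[0,0,-15],[0,0,-22],[0,0,-30],[0,0,-37],[0,0,-45],[0,0,-52],[0,0,-60],[0,0,-67],[0,0,-75]], "gripper": [1,1,1,1,1,1,1,1,1,1]}'
python3 -m crank '{"delta_pos": [[15,-3,0],[31,-6,0],[46,-9,0],[61,-13,0],[76,-16,0],[76,-16,0],[76,-16,30],[76,-16,50],[84,-9,50],[89,-5,50]], "delta_rot": [[0,0,-7],[0,0,-15],[0,0,-22],[0,0,-30],[0,0,-37],[0,0,-37],[0,0,-37],[0,0,-37],[0,0,-29],[0,0,-21]], "gripper": [1,1,1,1,1,1,1,1,1,1]}'
python3 -m crank '{"delta_pos": [[3,5,0],[4,12,0],[5,18,0],[5,24,0],[4,30,0],[2,36,0],[-1,42,0],[-4,47,0],[-9,52,0],[-13,56,0]], "delta_rot": [[0,0,8],[0,0,16],[0,0,24],[0,0,32],[0,0,40],[0,0,48],[0,0,56],[0,0,64],[0,0,72],[0,0,80]], "gripper": [1,1,1,1,1,1,1,1,1,1]}'
python3 -m crank '{"delta_pos": [[2,6,0],[4,12,0],[4,14,0],[4,14,0],[6,5,0],[6,5,-25],[6,5,-50],[6,5,-50],[6,5,-50],[6,5,-50]], "delta_rot": [[0,0,8],[0,0,16],[0,0,16],[0,0,16],[0,0,16],[0,0,16],[0,0,16],[0,0,16],[0,0,16],[0,0,16]], "gripper": [1,1,1,1,1,1,1,1,1,1]}'
python3 - <<'E'
from h import *
s=snap("top"); levers(s,.093);print(pose())
cv2.imwrite("pics/p8.png",cv2.resize(s["pixels"][140:270,215:425,::-1],None,fx=3.8,fy=3.8,interpolation=2))
E
```

```text
t: 30.9
tool_pos: [0.5159, 0.0538, 0.1298]
eef_rot: [0.541, 0.841, -0.001, -0.001]
force: [-0.1, 0.7, -0.5]
opening: 0.004
grip_force: 0.0
t: 31.9
tool_pos: [0.4761, 0.132, 0.0796]
eef_rot: [0.386, 0.923, -0.001, -0.001]
force: [0.7, 0.5, -0.9]
opening: 0.002
grip_force: 0.6
t: 32.9
tool_pos: [0.5232, 0.1624, 0.0794]
eef_rot: [0.888, 0.459, -0.003, -0.001]
force: [-3.3, 0.9, -0.9]
opening: 0.003
grip_force: 1.7
t: 33.9
tool_pos: [0.5319, 0.1648, 0.13]
eef_rot: [0.942, 0.335, -0.001, 0.0]
force: [0.2, 0.1, -0.6]
opening: 0.006
grip_force: 0.0
FL q~ [3.2  3.18 3.22 3.16 3.02] dark 37
FR q~ [3.2  3.18 3.22 3.16 3.04] dark 35
NL q~ [3.24 3.04 3.22 3.06 3.08] dark 63
NR q~ [3.26 3.24 3.1  3.12 3.28] dark 40
(array([0.53180794, 0.16478077, 0.12982723]), np.float64(0.684061286318272))
```

View pics/p8.png

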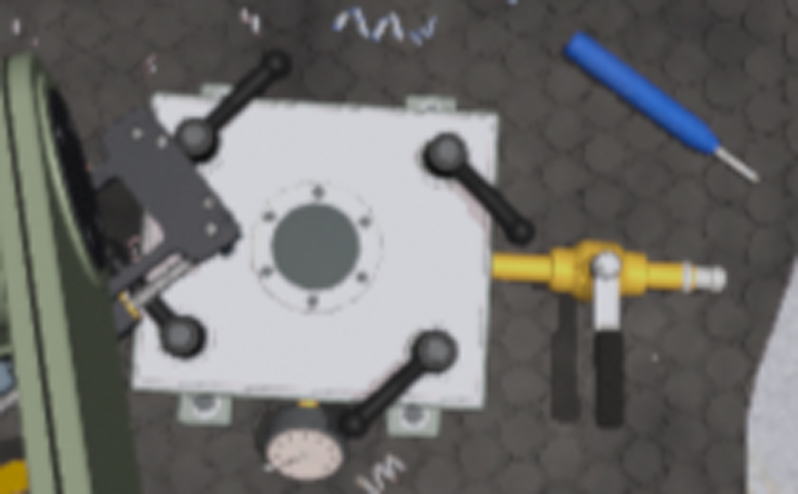

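The crop shows all four levers at their home directions: far left to (278,63), far right to (520,231), near right to (353,423). Near left is partly under the gripper. The cock is still shut. Next I'll move to the cock and re-check near left on the way.

```bash
cat >> h.py <<'E'
def cock(q0=-.08,q1=1.61,n=16,z=.062,r=.065,z0=.130):
    S=np.array([.564,-.117]); h=.024
    def at(q,back=0,zz=z):
        th=np.pi+YAW+q; return np.array([*(S+r*U(th)+(h+back)*U(th-np.pi/2)),zz]),th-np.pi if 0 else (th+np.pi)%(2*np.pi)-np.pi
    at2=lambda *a:(lambda P,f:(P,f))( *at(*a))
    p,fx=pose(); st=at(q0,.006,z0); fy0=fx-np.pi/2; d=(st[1]-fy0+np.pi)%(2*np.pi)-np.pi
    sh=0
    if abs(d)>np.pi/2: sh=np.pi; d=(d+np.pi+np.pi)%(2*np.pi)-np.pi
    f=lambda w:(w[0],w[1]+sh)
    m=int(np.ceil(max(np.linalg.norm(st[0]-p)/.045,abs(np.degrees(d))/8)))
    w=[(p+(st[0]-p)*i/m,fy0+d*i/m) for i in range(1,m+1)]; w+=[w[-1]]*(10-m)
    w+=[f(at(q0,.006,.095)),f(at(q0,.006))]+[f(at(q)) for q in np.linspace(q0,q1,n+1)[1:]]+[f(at(q1))]*2
    w+=[f(at(q1,.010))]+[f(at(q1,.010,.1))]+[f(at(q1,.010,.15))]*3
    emit(w)
E
python3 -c "
from h import *
cock()"
```

```text
pos [[-29,29,0],[-59,57,0],[-88,86,0],[-118,114,0],[-147,143,0],[-177,171,0],[-177,171,0],[-177,171,0],[-177,171,0],[-177,171,0]]
rz [-7, -15, -22, -29, -37, -44, -44, -44, -44, -44]
pos [[0,0,35],[0,0,68],[-13,-2,68],[-20,-3,68],[-27,-4,68],[-35,-4,68],[-42,-3,68],[-49,-1,68],[-56,1,68],[-63,4,68]]
rz [0, 0, -6, -12, -18, -24, -30, -36, -43, -49]
pos [[-7,-2,0],[-14,-3,0],[-21,-4,0],[-29,-4,0],[-36,-3,0],[-43,-2,0],[-50,1,0],[-57,4,0],[-57,4,0],[-57,4,0]]
rz [-6, -12, -18, -24, -30, -36, -42, -48, -48, -48]
pos [[10,0,0],[10,0,-38],[10,0,-88],[10,0,-88],[10,0,-88],[10,0,-88],[10,0,-88],[10,0,-88],[10,0,-88],[10,0,-88]]
rz [0, 0, 0, 0, 0, 0, 0, 0, 0, 0]
```

```bash
python3 -m crank '{"delta_pos": [[-29,29,0],[-59,57,0],[-88,86,0],[-118,114,0],[-147,143,0],[-177,171,0],[-177,171,0],[-177,171,0],[-177,171,0],[-177,171,0]], "delta_rot": [[0,0,-7],[0,0,-15],[0,0,-22],[0,0,-29],[0,0,-37],[0,0,-44],[0,0,-44],[0,0,-44],[0,0,-44],[0,0,-44]], "gripper": [1,1,1,1,1,1,1,1,1,1]}'
python3 - <<'E'
from h import *
s=snap("top"); levers(s,.093);print(pose())
im=s["pixels"]; a=im[140:270,215:425,::-1]
b=snap("scene")["pixels"][160:290,210:420,::-1]
cv2.imwrite("pics/p9.png",cv2.resize(np.vstack([a,b]),None,fx=2.3,fy=2.3,interpolation=2))
E
```

```text
t: 34.95
tool_pos: [0.5034, -0.0781, 0.1307]
eef_rot: [0.747, 0.664, -0.0, -0.0]
force: [0.5, 0.1, 0.1]
opening: 0.003
grip_force: 0.0
FL q~ [3.2  3.18 3.22 3.16 3.02] dark 39
FR q~ [3.2  3.22 3.26 3.18 3.24] dark 65
NL q~ [3.04 3.06 3.08 3.24 3.22] dark 41
NR q~ [3.12 3.24 3.1  3.26 3.08] dark 33
(array([ 0.50346676, -0.07812857,  0.13073071]), np.float64(1.4533906145255107))
```

View pics/p9.png

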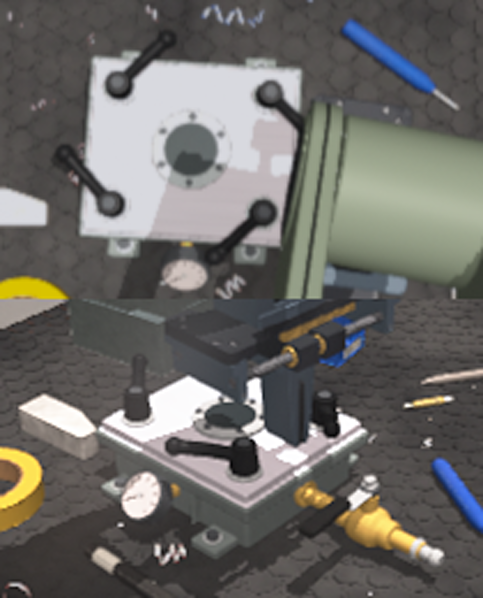

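Near left points from (110,203) to (64,153), about 43°, which is home. All four are home and the cover looks flush. Opening the cock.

```bash
python3 -m crank '{"delta_pos": [[0,0,35],[0,0,68],[-13,-2,68],[-20,-3,68],[-27,-4,68],[-35,-4,68],[-42,-3,68],[-49,-1,68],[-56,1,68],[-63,4,68]], "delta_rot": [[0,0,0],[0,0,0],[0,0,-6],[0,0,-12],[0,0,-18],[0,0,-24],[0,0,-30],[0,0,-36],[0,0,-43],[0,0,-49]], "gripper": [1,1,1,1,1,1,1,1,1,1]}'
python3 -m crank '{"delta_pos": [[-7,-2,0],[-14,-3,0],[-21,-4,0],[-29,-4,0],[-36,-3,0],[-43,-2,0],[-50,1,0],[-57,4,0],[-59,4,0],[-59,4,0]], "delta_rot": [[0,0,-6],[0,0,-12],[0,0,-18],[0,0,-24],[0,0,-30],[0,0,-36],[0,0,-42],[0,0,-48],[0,0,-48],[0,0,-48]], "gripper": [1,1,1,1,1,1,1,1,1,1]}'
python3 -m crank '{"delta_pos": [[10,0,0],[10,0,-38],[10,0,-88],[50,0,-88],[90,0,-88],[130,0,-88],[170,0,-88],[190,0,-88],[190,0,-88],[190,0,-88]], "delta_rot": [[0,0,0],[0,0,0],[0,0,0],[0,0,0],[0,0,0],[0,0,0],[0,0,0],[0,0,0],[0,0,0],[0,0,0]], "gripper": [1,1,1,1,1,1,1,1,1,1]}'
python3 - <<'E'
from h import *
s=snap("top"); levers(s,.093);print(pose())
cv2.imwrite("pics/p10.png",s["pixels"][120:400,120:520,::-1].repeat(2,0).repeat(2,1))
E
```

```text
t: 36.05
tool_pos: [0.4984, -0.1413, 0.0624]
eef_rot: [0.403, 0.915, -0.0, -0.002]
force: [-2.6, 0.4, 0.5]
opening: 0.008
grip_force: 1.0
t: 37.05
tool_pos: [0.538, -0.1811, 0.0621]
eef_rot: [-0.002, 1.0, 0.002, -0.005]
force: [-9.2, 2.4, 5.1]
opening: 0.005
grip_force: 4.6
t: 38.05
tool_pos: [0.3534, -0.1842, 0.1514]
eef_rot: [-0.002, 1.0, -0.001, 0.001]
force: [0.2, -0.1, 0.4]
opening: 0.008
grip_force: 0.0
FL q~ [3.2  3.18 3.22 3.16 3.02] dark 39
FR q~ [3.2  3.18 3.22 3.16 3.04] dark 38
NL q~ [3.04 3.06 3.08 3.24 3.22] dark 41
NR q~ [3.26 3.24 3.1  3.12 3.08] dark 43
(array([ 0.35384966, -0.18427455,  0.15134934]), np.float64(-3.1379262558379626))
```

View pics/p10.png

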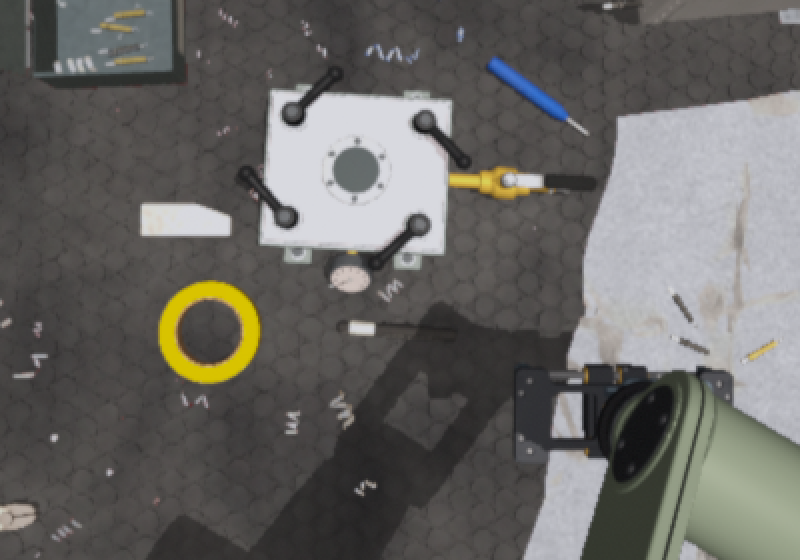

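The picture shows the cock lever in line with the pipe, from (511,181) to (593,183). All four levers are home, the loose things are where they lay, and the robot is clear. Handing in.

```bash
python3 -c "
from cell import robot
print(robot.finish_job())"
```

```text
the job is handed in; nothing more can be done
None
```

I handed the job in after about 38 s of the 67 s allowed: all four clamp levers are home after two diagonal rounds, the cock is open in line with the pipe, and the loose things lie where they were. Cover flushness was judged only from the pictures, and the hand-in returned no verdict.

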